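# Load the controller test fixture from the inspection turntable

## Robot

A 6-joint arm with a two-finger parallel gripper is mounted at the origin on the work surface. World frame = base frame: x ahead of the robot, y to its left, z up, the work surface at z = 0. Lengths are in m, angles in rad, forces in N, time in s.
With the tool pointing down it reaches from about 0.325 to 0.775 m from the base axis. Payload 9.3 kg.
Tool frame: the origin (TCP) lies midway between the tips of the shut fingers; the grasp point (between the pads) lies bot.grip_depth behind it (bot.grip_depth is the distance from the TCP to the grasp point, in m); z points along the fingers, y is the line along which they close (so a half turn about z gives the same grasp; the last joint's range is limited). The gripper opens to 85 mm and grips with 20 to 120 N. Pads are 22 mm wide; open, the fingers measure 114 mm over their backs; the gripper's body (76 mm by 85 mm) begins 54 mm behind the grasp point. The pads swing forward as they close: fully open they stand 13 mm farther back than shut.
Start: joints at [-1.455, 0.259, 0.021, 1.334, 0, 1.418], TCP at [0.146, -0.53, 0.231] pointing down, gripper open.
Joint ranges: [-3.04, 3.04], [-0.91, 1.82], [-1.04, 1.36], [-1.92, 1.95], [-1.52, 1.45], [-3.14, 3.14]. Speed limits (rad/s): [2.22, 2.22, 2.79, 3.14, 3.14, 3.14].

## Interface

Orientations are given as a unit quaternion [x, y, z, w].
In Python, from bench import status, imaging, workorder, boxes_of, cut_out, landmark_of, bot gives the robot as it stands.
- The arm moves only by the shell command python3 -m creep 'ROWS' [OPENING]. ROWS is JSON, one flat list of numbers, 6 for each row, row after row: the shift along the tool's x, y, z each as a share of 0.1 m, from -1 to 1, then the turn, a rotation vector about the tool's x, y, z each as a share of 0.5 rad, from -1 to 1. A call has 1 to 20 rows; each row shifts and turns the commanded pose from where the row before left it, along the tool's axes as they then stand; what a row does not reach is not made up. A row lasts 1/12 s, in which the tool goes at most 41.7 mm and 7.16 degrees, less where a joint would pass 70% of its speed; a pose out of reach is approached as far as the arm can. A call with a number of a shift or a turn outside -1 to 1 is refused whole. A call with a gripper value outside its range is refused whole. OPENING is the opening, from 0 (shut) to 1 (fully open), set as the call begins (- or left out, the last holds). The fingers move at their own pace and stop on an object; the grip force is fixed at half the most. Time passes only in rows, so rows that do not move let the fingers close. It gives the time, the measured TCP pose, the force, the opening and the grip force at its end, in the units of the state.
- status.state(): the state, without advancing time (a new reading comes with each control period).
- imaging.camera(name): name is "side" or "top"; returns a dict with "img" (384x512x3 uint8, red, green, blue), "range_z" (384x512 float32, m along the optical axis (not along the pixel's ray), 0 where there is no reading), "K" (3x3 intrinsics, pixels), "dist" ([k1, k2, p1, p2, k3] as OpenCV has them; the pictures are not rectified), "camera_from_world" (4x4, takes a point from world to camera coordinates). Camera axes: x right, y up, looking along -z (the intrinsics and any distortion apply to the point x, -y, -z); pixel columns grow to the right and rows downward; lengths in m; the calibration is good to about 2 mm. A picture is of the moment at which its call begins.
- workorder.finish_job(): hands the job in; it is judged then, once.
Trained networks look in a picture, given as the dict that the camera call returned (one of the last four; its "shot" number tells which), for a name from the list of things; names that differ only in an ending like _2 or _b are one class to them, and where a whole thing is asked for, a point or a joint stands for the part that bears it (a point fixed in the world has none). Each returns a list of dicts, best first, with "confidence" (0 to 1); they miss things now and then, are a little off and sometimes report something else, mostly with a low value. They report only what shows in the picture. A call takes as long as a camera call.
- boxes_of(label, picture): "xyz" ([x, y, z] in m, in world coordinates, good to about 4 mm: the middle of the surface that is visible of it).
- cut_out(label, picture): "pixels" (384x512 bool, what is visible of it).
- landmark_of(label, picture): "xyz" ([x, y, z] in m, in world coordinates, good to about 4 mm: a listed point, or the origin of a listed thing).
The state is a dict: "time_s": time; "joints": joint angles; "joint_vel": joint speeds; "joint_efforts": joint torques, N m; "ee_pos": TCP position; "eef_rot": TCP orientation; "force": force on the tool from outside, world axes, zero at the start; "moment": the same for the moment, N m; "width": finger opening in m; "grasp_force": force on a finger pad.
Only numpy, scipy, OpenCV 4.12 (cv2) and the standard library are available. Lean on these libraries where they do the work, as an engineer would, in place of code of your own. Each camera call takes 0.05 s, during which the arm holds its last target. There are 200 camera calls.

## Task

Take every small finned controller module off the free-spinning inspection turntable and lay each one flat in a nest of its own in the test fixture (any nest, either way round). Then lower the pressure plate over the fixture's two locating pins until it rests flush on all four posts, and finally swing the hold-down clamp fully down over the plate. Leave the other things on the bench where they are.

Things in the scene. Friction and masses are not known exactly. Their poses are not given: they have to be found in the camera images.
- module0: finned aluminium controller module with a black connector at its +x end: a block 70 mm long (x), 44 mm wide (y), 30 mm high (z); origin at the centre of its underside. At the start it lies flat on the turntable's platter. There are three or four modules, all alike; an absent one has no pose.
- module1: finned aluminium controller module with a black connector at its +x end: a block 70 mm long (x), 44 mm wide (y), 30 mm high (z); origin at the centre of its underside. At the start it lies flat on the turntable's platter. There are three or four modules, all alike; an absent one has no pose.
- module2: finned aluminium controller module with a black connector at its +x end: a block 70 mm long (x), 44 mm wide (y), 30 mm high (z); origin at the centre of its underside. At the start it lies flat on the turntable's platter. There are three or four modules, all alike; an absent one has no pose.
- module3: finned aluminium controller module with a black connector at its +x end: a block 70 mm long (x), 44 mm wide (y), 30 mm high (z); origin at the centre of its underside. At the start it lies flat on the turntable's platter. There are three or four modules, all alike; an absent one has no pose.
- turntable: foot of the inspection turntable, fixed to the bench; origin on the spin axis at bench height. It carries a flat round platter, 300 mm across, whose top is 40 mm above the bench and which spins freely when touched (it coasts for some seconds).
- platter (a joint): angle of the turntable's free-spinning platter (rad, anticlockwise from above; at most about 9 turns either way)
- fixture: test fixture fixed to the bench: dark steel base 230 x 150 x 12 mm (x, y, z), origin at the centre of its underside. It has four nests in two rows of two, four steel posts at x = +-94, y = +-45 mm (17.6 mm across, flat tops 45 mm above the origin) and a hold-down clamp at the middle of its +y side.
- nest0 (a point): centre of the floor of a nest at (41.5, 37.5, 12) mm in the fixture's frame, axes as the fixture's: an oblong 78 (x) by 52 (y) mm inside, framed by white ridges 4 mm thick and 8 mm high
- nest1 (a point): centre of the floor of a nest at (41.5, -37.5, 12) mm in the fixture's frame, axes as the fixture's: an oblong 78 (x) by 52 (y) mm inside, framed by white ridges 4 mm thick and 8 mm high
- nest2 (a point): centre of the floor of a nest at (-41.5, 37.5, 12) mm in the fixture's frame, axes as the fixture's: an oblong 78 (x) by 52 (y) mm inside, framed by white ridges 4 mm thick and 8 mm high
- nest3 (a point): centre of the floor of a nest at (-41.5, -37.5, 12) mm in the fixture's frame, axes as the fixture's: an oblong 78 (x) by 52 (y) mm inside, framed by white ridges 4 mm thick and 8 mm high
- pin0 (a point): foot of a locating pin, centre of the top of the post at (94, -45, 45) mm in the fixture's frame: pin 10 mm across, rising 23 mm above the post, the last 6 mm tapered. The plate rests on the post tops.
- pin1 (a point): the same for the second pin, at (-94, 45, 45) mm in the fixture's frame; the other two posts have no pin
- plate: grey pressure plate 220 x 124 x 8 mm (x, y, z), origin at the centre of its underside, lying flat on the bench at the start, mass about 0.4 kg. Two 13 mm holes at (94, -45) and (-94, 45) mm fit over the fixture's pins (it may be turned end for end). On top a black bar handle along x: bar 84 mm long, 18 mm wide, 14 mm high, its top 50 mm above the origin, with a gap of 28 mm below the bar.
- clamp (a joint): hold-down clamp's angle: 0 = fully down over the plate (its bar level, its rubber foot about 1 mm above a plate that rests on all posts), grows as it opens upward and outward to 2.1 rad; starts open at 1.7 to 2.0. Stiff enough to stay where it is left.
- clamp_hinge (a point): pivot of the clamp at (0, 103, 70) mm in the fixture's frame; axes are the fixture's. The clamp is a 14 mm wide steel bar that turns about the fixture's x axis; closed, it points to the fixture's -y.
- clamp_knob (a point): top of the round rubber knob (20 mm across, 12 mm high) at the clamp bar's free end, 62 mm along the bar from the pivot and 15 mm off the bar's centre line (on top when closed, on the outer +y side when open)
- solder_spool: bystander: metal spool of solder, 60 mm across, 40 mm high
- flux_jar: bystander: jar 56 mm across, 60 mm high
- multimeter: bystander: orange multimeter 150 x 75 x 34 mm

How it is judged:
On the way, in this order (a step that is already met when the one before it is completed fails the run):
1. every module that is present lies flat in a nest of the fixture, let go (x of module0 in the frame of fixture between -0.052 and 0.052 m and y of module0 in the frame of fixture between -0.048 and 0.048 m and z of module0 in the frame of fixture between 0.007 and 0.016 m and angle between each of module0, module1, module2, module3's own z axis and vertical below 0.08 rad and x of module1 in the frame of fixture between -0.052 and 0.052 m and y of module1 in the frame of fixture between -0.048 and 0.048 m and z of module1 in the frame of fixture between 0.007 and 0.016 m and x of module2 in the frame of fixture between -0.052 and 0.052 m and y of module2 in the frame of fixture between -0.048 and 0.048 m and z of module2 in the frame of fixture between 0.007 and 0.016 m and x of module3 in the frame of fixture between -0.052 and 0.052 m and y of module3 in the frame of fixture between -0.048 and 0.048 m and z of module3 in the frame of fixture between 0.007 and 0.016 m and contact force between the fingers and module0 below 0.5 N and contact force between the fingers and module1 below 0.5 N and contact force between the fingers and module2 below 0.5 N and contact force between the fingers and module3 below 0.5 N), for 0.2 s.
2. the pressure plate rests flush on the posts over the pins, with the clamp still open (x of plate in the frame of fixture between -0.004 and 0.004 m and y of plate in the frame of fixture between -0.004 and 0.004 m and z of plate in the frame of fixture between 0.042 and 0.048 m and angle between plate's own z axis and vertical below 0.03 rad and angle between the x axis of plate and the x axis of fixture, either way round below 0.06 rad and value of joint clamp above 0.5 rad), for 0.2 s.
3. the clamp is fully down over the plate (value of joint clamp below 0.1 rad), for 0.2 s.
At the end, for the whole second after the job is handed in: Every present module lies flat (within 0.08 rad) in a nest of the fixture, its underside within 5 mm of the nest floor; the plate sits on the pins within 4 mm sideways, 3 mm of flush height, 0.03 rad of level and 0.06 rad of the fixture's direction; the clamp reads below 0.1 rad; all is at rest (x of module0 in the frame of fixture between -0.052 and 0.052 m and y of module0 in the frame of fixture between -0.048 and 0.048 m and z of module0 in the frame of fixture between 0.007 and 0.016 m and angle between each of module0, module1, module2, module3's own z axis and vertical below 0.08 rad and x of module1 in the frame of fixture between -0.052 and 0.052 m and y of module1 in the frame of fixture between -0.048 and 0.048 m and z of module1 in the frame of fixture between 0.007 and 0.016 m and x of module2 in the frame of fixture between -0.052 and 0.052 m and y of module2 in the frame of fixture between -0.048 and 0.048 m and z of module2 in the frame of fixture between 0.007 and 0.016 m and x of module3 in the frame of fixture between -0.052 and 0.052 m and y of module3 in the frame of fixture between -0.048 and 0.048 m and z of module3 in the frame of fixture between 0.007 and 0.016 m and x of plate in the frame of fixture between -0.004 and 0.004 m and y of plate in the frame of fixture between -0.004 and 0.004 m and z of plate in the frame of fixture between 0.042 and 0.048 m and angle between plate's own z axis and vertical below 0.03 rad and angle between the x axis of plate and the x axis of fixture, either way round below 0.06 rad and value of joint clamp below 0.1 rad and linear speed of each of module0, module1, module2, module3, plate below 0.02 m/s); the robot touches nothing.
It fails at once if another thing on the bench is pushed more than 3 cm from its place (distance of any of solder_spool, flux_jar, multimeter from where it was at the start of the episode above 0.03 m).
Of module0, module1, module2, module3 only 3 to 4 are there at a start; the rules pass over those that are not, and their reading is None.
At some moment in a run one of module0, module1, module2, module3, plate may be knocked a few centimetres aside while the robot is not near it.
Once in a run the grip may slacken for a moment while it holds something.
It also fails if it takes over 200 s, if anything falls off the work surface, if the arm or the gripper's body presses on something with over 40 N, if the wrist force passes 120 N, or if a joint passes its speed limit or range.

## Working session

There is one attempt and no reset: what is moved stays moved. The work goes in short steps, Python scripts to look and compute and a shell command to move; the robot and the scene stay as the last step left them, time stands still between calls to the robot, and variables do not carry over. Pictures are saved under pics/ and viewed, at most 14 in all, crops included, and the job is handed in when it is done.

```bash
ls; mkdir -p pics; cat > h.py <<'E'
import numpy as np, cv2
from scipy.spatial.transform import Rotation as R
from bench import status, imaging, workorder, boxes_of, cut_out, landmark_of, bot
def save(c,n): cv2.imwrite('pics/'+n,cv2.cvtColor(c['img'],cv2.COLOR_RGB2BGR))
def cloud(c,mask=None):
    "world points of pixels with range"
    m=c['range_z']>0
    if mask is not None: m&=mask
    v,u=np.nonzero(m); z=c['range_z'][m].astype(float)
    p=cv2.undistortPoints(np.c_[u,v].astype(float)[:,None],np.array(c['K']),np.array(c['dist'],float))[:,0]
    P=np.c_[p[:,0]*z,-p[:,1]*z,-z,np.ones(len(z))]
    return (P@np.linalg.inv(c['camera_from_world']).T)[:,:3],np.c_[u,v]
E
python3 - <<'E'
from h import *
s=status.state(); print({k:np.round(v,3).tolist() for k,v in s.items()}, bot.grip_depth)
for n in ('top','side'):
    c=imaging.camera(n); save(c,n+'0.png')
    for l in ('module0','fixture','plate','turntable','clamp_knob','pin0','nest0','clamp_hinge','solder_spool','flux_jar','multimeter'):
        print(n,l,[(np.round(d['xyz'],3).tolist(),round(d['confidence'],2)) for d in landmark_of(l,c)])
E
```

```text
pics
{'time_s': 0.0, 'joints': [-1.455, 0.259, 0.021, 1.334, -0.0, 1.418], 'joint_vel': [-0.001, -0.0, 0.001, 0.001, -0.001, -0.001], 'joint_efforts': [-0.001, -55.564, 34.453, 0.014, -0.0, -0.0], 'ee_pos': [0.146, -0.53, 0.231], 'eef_rot': [0.991, 0.134, 0.0, -0.001], 'force': [-1.332, -0.064, -0.02], 'moment': [0.029, -0.031, 0.019], 'grasp_force': 0.0, 'width': 0.085} 0.0187
top module0 [([0.541, 0.4, 0.044], 0.86), ([0.551, 0.3, 0.041], 0.76), ([0.452, 0.294, 0.039], 0.64)]
top fixture [([0.522, -0.049, 0.001], 0.75)]
top plate [([0.511, -0.32, 0.001], 0.65)]
top turntable [([0.493, 0.347, -0.002], 0.83)]
top clamp_knob [([0.522, 0.075, 0.123], 0.47)]
top pin0 [([0.425, -0.012, 0.041], 0.88), ([0.62, -0.097, 0.048], 0.63)]
top nest0 [([0.483, -0.018, 0.01], 0.8), ([0.566, -0.097, 0.014], 0.79), ([0.566, -0.016, 0.013], 0.71), ([0.483, -0.097, 0.01], 0.57)]
top clamp_hinge [([0.521, 0.052, 0.07], 0.89)]
top solder_spool [([0.742, 0.181, -0.001], 0.67), ([0.541, 0.402, 0.043], 0.27), ([0.798, 0.031, 0.001], 0.19)]
top flux_jar [([0.525, -0.052, 0.0], 0.72), ([0.731, -0.153, 0.001], 0.62), ([0.741, 0.179, -0.0], 0.19)]
top multimeter [([0.794, 0.034, 0.0], 0.73)]
side module0 [([0.542, 0.404, 0.04], 0.79), ([0.556, 0.304, 0.04], 0.78), ([0.453, 0.294, 0.041], 0.66), ([0.617, -0.097, 0.045], 0.6)]
side fixture [([0.524, -0.056, 0.003], 0.83)]
side plate [([0.513, -0.317, 0.004], 0.62), ([0.432, -0.011, 0.046], 0.56)]
side turntable [([0.495, 0.351, -0.001], 0.97)]
side clamp_knob [([0.523, 0.084, 0.125], 0.68)]
side pin0 [([0.617, -0.096, 0.044], 0.74), ([0.43, -0.009, 0.048], 0.69)]
side nest0 [([0.566, -0.098, 0.013], 0.96), ([0.482, -0.022, 0.01], 0.93), ([0.485, -0.093, 0.013], 0.86), ([0.565, -0.021, 0.015], 0.68)]
side clamp_hinge [([0.521, 0.046, 0.069], 0.7)]
side solder_spool [([0.744, 0.179, 0.0], 0.75)]
side flux_jar [([0.733, -0.153, 0.004], 0.59)]
side multimeter [([0.8, 0.026, -0.003], 0.65)]
```

View pics/top0.png

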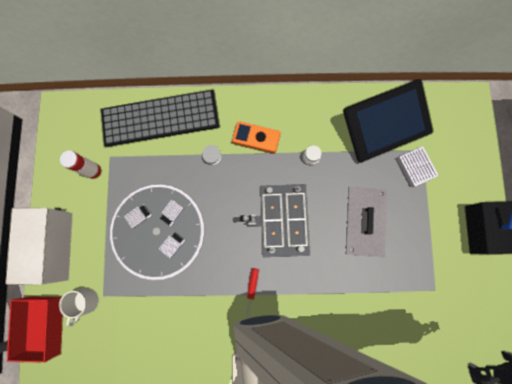

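View pics/side0.png

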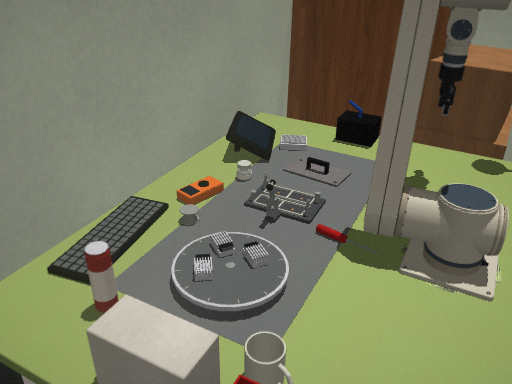

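```bash
cat >> h.py <<'E'
def modules(views=('top','side'),verbose=False):
    out=[]
    for n in views:
        c=imaging.camera(n)
        for d in cut_out('module0',c):
            if d['confidence']<.3: continue
            m=cv2.dilate(d['pixels'].astype(np.uint8),np.ones((3,3)))>0
            P,_=cloud(c,m)
            if len(P)<10: continue
            zt=np.percentile(P[:,2],85)
            T=P[P[:,2]>zt-.012]
            r=cv2.minAreaRect((T[:,:2]*1000).astype(np.float32)); b=cv2.boxPoints(r)
            e0,e1=b[1]-b[0],b[2]-b[1]; e=e0 if np.hypot(*e0)>np.hypot(*e1) else e1
            out.append((n,round(d['confidence'],2),len(T),np.round(r[0],1).tolist(),round(float(zt)*1000,1),np.round(sorted(r[1]),1).tolist(),round(float(np.degrees(np.arctan2(e[1],e[0]))%180),1)))
    return out
def toolyaw():
    s=status.state(); x=R.from_quat(s['eef_rot']).apply([1,0,0]); return s['ee_pos'],np.degrees(np.arctan2(x[1],x[0]))
E
python3 - <<'E'
from h import *
for m in modules(): print(m)
# fixture fit
F={'nest0':[[41.5,37.5],[41.5,-37.5],[-41.5,37.5],[-41.5,-37.5]],'pin0':[[94,-45],[-94,45]],'fixture':[[0,0]],'clamp_hinge':[[0,103]]}
A=[];B=[];Z={}
from scipy.optimize import least_squares
for n in ('top','side','top','side'):
    c=imaging.camera(n)
    for l,f in F.items():
        for d in landmark_of(l,c):
            if d['confidence']<.4: continue
            p=np.array(d['xyz'])*1000; q=p[:2]-[522,-54]; f_=np.array(f); k=np.argmin(np.hypot(*(f_-q).T))
            if np.hypot(*(f_[k]-q))<20: A.append(f_[k]);B.append(p[:2]); Z.setdefault(l,[]).append(p[2])
A=np.array(A);B=np.array(B)
def T(v,A): c,s=np.cos(v[2]),np.sin(v[2]); return A@np.array([[c,s],[-s,c]])+v[:2]
r=least_squares(lambda v:(T(v,A)-B).ravel(),[522,-54,0],loss='soft_l1',f_scale=3)
print('fixture',r.x,np.degrees(r.x[2]),len(A),np.abs(r.fun).mean(),{k:np.mean(v) for k,v in Z.items()})
for n in('top','side'):
    c=imaging.camera(n); d=cut_out('plate',c)[0]; P,_=cloud(c,d['pixels'])
    print(n,d['confidence'],np.percentile(P[:,2],[5,25,50,75,95,99]).round(4))
    for lo,hi in((.003,.02),(.035,.065)):
        Q=P[(P[:,2]>lo)&(P[:,2]<hi)]
        print(len(Q),cv2.minAreaRect((Q[:,:2]*1000).astype(np.float32)),np.median(Q[:,2]))
    d=cut_out('fixture',c)[0]; P,_=cloud(c,d['pixels']); Q=P[(P[:,2]>.003)&(P[:,2]<.03)]
    print('fix',cv2.minAreaRect((Q[:,:2]*1000).astype(np.float32)))
E
```

```text
('top', 0.93, 314, [539.5, 401.8], 71.0, [44.8, 68.2], 126.9)
('top', 0.91, 324, [546.0, 297.6], 71.3, [44.7, 70.0], 143.3)
('top', 0.79, 334, [449.3, 293.1], 70.8, [45.8, 70.8], 142.1)
('side', 0.89, 359, [538.2, 402.3], 71.5, [43.7, 74.1], 124.2)
('side', 0.81, 343, [449.8, 293.2], 71.9, [46.5, 74.2], 140.6)
('side', 0.57, 324, [546.0, 299.8], 71.6, [47.1, 73.5], 141.4)
('side', 0.3, 459, [520.6, -12.0], 38.7, [194.0, 206.8], 1.8)
fixture [ 5.24070584e+02 -5.55822558e+01  1.87566269e-02] 1.074675559325535 31 1.913163093692043 {'nest0': np.float64(11.3125), 'pin0': np.float64(44.285714285714285), 'fixture': np.float64(2.0999999999999996), 'clamp_hinge': np.float64(69.4)}
top 0.93 [0.005  0.0074 0.0091 0.0108 0.0489 0.0526]
2402 ((512.6708374023438, -320.70306396484375), (129.4196014404297, 220.8685760498047), 84.76752471923828) 0.008883598246300473
192 ((512.3154907226562, -320.85089111328125), (19.734649658203125, 84.95391082763672), 86.6411361694336) 0.05022429742736556
fix ((522.662353515625, -30.721885681152344), (237.06808471679688, 201.98080444335938), 0.9058064818382263)
side 0.59 [0.0074 0.0098 0.0114 0.0134 0.0501 0.0541]
889 ((512.2706909179688, -325.53228759765625), (146.7884979248047, 223.34591674804688), 85.32056427001953) 0.010918050053430606
121 ((513.132080078125, -318.29400634765625), (27.673107147216797, 90.57474517822266), 82.2962875366211) 0.048922639168318516
fix ((527.857177734375, -56.83617401123047), (249.91580200195312, 245.32254028320312), 89.95307159423828)
```

```bash
cat > plan.py <<'E'
import sys; from h import *
# usage: plan x y z yaw(deg)  (m): turn share about tool z, then shift shares in tool axes after the turn
x,y,z,yaw=map(float,sys.argv[1:5]); p,w=toolyaw()
d=(yaw-w+180)%360-180; a=np.radians(yaw); D=np.array([x,y,z])-p
print('at',np.round(p,4),'yaw',round(w,2),'turn_z share',round(-np.radians(d)/.5,3),'shift',np.round(np.array([D[0]*np.cos(a)+D[1]*np.sin(a),D[0]*np.sin(a)-D[1]*np.cos(a),-D[2]])*10,3))
E
python3 -m creep '[0,0,0,0,0,-0.246, 0,0,0,0,0,-0.246, 0,0,0,0,0,-0.246, 0,0,0,0,0,-0.246, 0,0,0,0,0,-0.246, 0,0,0,0,0,-0.246, 0,0,0,0,0,-0.246, 0,0,0,0,0,-0.246, 0,0,0,0,0,-0.246, 0,0,0,0,0,-0.246, 0,0,0,0,0,-0.246, 0,0,0,0,0,-0.246, 0,0,0,0,0,-0.246, 0,0,0,0,0,-0.246, 0,0,0,0,0,-0.246, 0,0,0,0,0,-0.246, 0,0,0,0,0,-0.246, 0,0,0,0,0,-0.246]' 0.7
python3 -m creep '[0.081,0.391,0,0,0,0, 0.081,0.391,0,0,0,0, 0.081,0.391,0,0,0,0, 0.081,0.391,0,0,0,0, 0.081,0.391,0,0,0,0, 0.081,0.391,0,0,0,0, 0.081,0.391,0,0,0,0, 0.081,0.391,0,0,0,0, 0.081,0.391,0,0,0,0, 0.081,0.391,0,0,0,0, 0.081,0.391,0,0,0,0, 0.081,0.391,0,0,0,0, 0.081,0.391,0,0,0,0, 0.081,0.391,0,0,0,0, 0.081,0.391,0,0,0,0, 0.081,0.391,0,0,0,0, 0.081,0.391,0,0,0,0, 0.081,0.391,0,0,0,0, 0.081,0.391,0,0,0,0, 0.081,0.391,0,0,0,0]'
python3 plan.py 0.546 0.298 0.15 142.5
```

```text
time_s: 4.2
ee_pos: [0.1461, -0.5302, 0.2313]
eef_rot: [0.321, 0.947, 0.0, -0.0]
force: [-0.2, 0.1, 0.4]
width: 0.06
grasp_force: 0.0
time_s: 5.87
ee_pos: [0.4971, 0.1895, 0.2314]
eef_rot: [0.323, 0.946, 0.0, 0.0]
force: [1.5, -0.8, 0.7]
width: 0.0595
grasp_force: 0.0
at [0.4971 0.1895 0.2314] yaw 142.28 turn_z share -0.008 shift [0.272 1.158 0.814]
```

```bash

python3 -m creep '[0.054,0.23,0.1,0,0,-0.008, 0.054,0.23,0.1,0,0,0, 0.054,0.23,0.2,0,0,0, 0.054,0.23,0.2,0,0,0, 0.054,0.23,0.2,0,0,0, 0,0,0,0,0,0, 0,0,0,0,0,0]'
python3 - <<'E'
from h import *
for m in modules(): print(m)
E
python3 plan.py 0.546 0.298 0.048 142.5
```

```text
time_s: 6.45
ee_pos: [0.5449, 0.2955, 0.1496]
eef_rot: [0.321, 0.947, -0.001, -0.001]
force: [-1.1, 0.2, -0.4]
width: 0.0598
grasp_force: 0.0
('top', 0.76, 43, [517.3, 261.8], 184.6, [32.4, 37.5], 47.9)
('top', 0.74, 331, [449.0, 293.1], 71.3, [45.1, 71.0], 140.9)
('side', 0.96, 323, [546.4, 298.8], 71.7, [45.2, 74.1], 141.8)
('side', 0.91, 357, [538.2, 402.4], 71.6, [43.8, 74.3], 124.0)
('side', 0.75, 344, [449.3, 293.4], 71.8, [45.9, 73.3], 141.8)
at [0.5456 0.2943 0.1526] yaw 142.44 turn_z share -0.002 shift [0.02  0.032 1.046]
```

```bash

python3 -m creep '[0.02,0.035,0.17,0,0,0, 0,0,0.2,0,0,0, 0,0,0.2,0,0,0, 0,0,0.2,0,0,0, 0,0,0.18,0,0,0, 0,0,0.09,0,0,0, 0,0,0,0,0,0, 0,0,0,0,0,0, 0,0,0,0,0,0]'
python3 plan.py 0.546 0.298 0.048 142.5
python3 -m creep '[0,0,0,0,0,0, 0,0,0,0,0,0, 0,0,0,0,0,0, 0,0,0,0,0,0, 0,0,0,0,0,0, 0,0,0,0,0,0]' 0
python3 -m creep '[0,0,-0.1,0,0,0, 0,0,-0.3,0,0,0, 0,0,-0.3,0,0,0, 0,0,-0.3,0,0,0, 0,0,-0.3,0,0,0, 0,0,-0.3,0,0,0, 0,0,0,0,0,0]'
python3 plan.py 0.564 -0.017 0.21 181.1
```

```text
time_s: 7.4
ee_pos: [0.5467, 0.2989, 0.0489]
eef_rot: [0.322, 0.947, 0.001, 0.001]
force: [-0.3, 0.0, 1.2]
width: 0.0594
grasp_force: 0.0
at [0.5467 0.2989 0.0489] yaw 142.46 turn_z share -0.001 shift [ 0.    -0.012  0.009]
time_s: 7.9
ee_pos: [0.5468, 0.2992, 0.049]
eef_rot: [0.322, 0.947, 0.001, 0.001]
force: [0.3, 1.2, 5.5]
width: 0.0428
grasp_force: 61.8
time_s: 8.48
ee_pos: [0.5475, 0.2996, 0.2147]
eef_rot: [0.322, 0.947, 0.003, 0.004]
force: [-0.0, 0.6, -1.1]
width: 0.0429
grasp_force: 61.4
at [0.5475 0.2996 0.2147] yaw 142.49 turn_z share -1.348 shift [-0.104 -3.169  0.047]
```

```bash

python3 -m creep '[0,0,0,0,0,-0.224, 0,0,0,0,0,-0.225, 0,0,0,0,0,-0.225, 0,0,0,0,0,-0.225, 0,0,0,0,0,-0.225, 0,0,0,0,0,-0.224, -0.01,-0.35,0,0,0,0, -0.01,-0.35,0,0,0,0, -0.01,-0.35,0,0,0,0, -0.01,-0.35,0,0,0,0, -0.01,-0.35,0,0,0,0, -0.01,-0.35,0,0,0,0, -0.01,-0.35,0,0,0,0, -0.01,-0.35,0,0,0,0, -0.01,-0.35,0,0,0,0, -0.01,-0.35,0,0,0,0, -0.01,-0.35,0,0,0,0, 0,0,0,0,0,0, 0,0,0,0,0,0]'
python3 plan.py 0.566 -0.092 0.1 181.1
python3 - <<'E'
from h import *
c=imaging.camera('top'); save(c,'top1.png')
c=imaging.camera('side'); save(c,'side1.png')
E
```

```text
time_s: 10.07
ee_pos: [0.5641, -0.0876, 0.2074]
eef_rot: [-0.008, 1.0, 0.0, -0.0]
force: [0.7, 0.3, -1.2]
width: 0.0428
grasp_force: 61.5
at [ 0.5641 -0.0876  0.2074] yaw -179.09 turn_z share -0.007 shift [-0.018 -0.044  1.074]
```

View pics/side1.png

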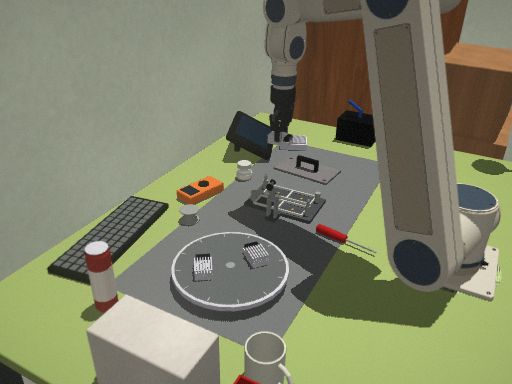

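```bash

python3 -m creep '[-0.018,-0.044,0.2,0,0,0, 0,0,0.3,0,0,0, 0,0,0.3,0,0,0, 0,0,0.3,0,0,0, 0,0,0.3,0,0,0, 0,0,0,0,0,0, 0,0,0,0,0,0, 0,0,0,0,0,0]'
python3 plan.py 0.566 -0.092 0.023 181.1
python3 - <<'E'
from h import *
for m in modules(): print(m)
E
```

```text
time_s: 10.83
ee_pos: [0.5671, -0.0896, 0.0691]
eef_rot: [-0.01, 1.0, -0.0, 0.001]
force: [0.4, -0.3, -0.4]
width: 0.0429
grasp_force: 61.5
at [ 0.5671 -0.0896  0.0691] yaw -178.82 turn_z share 0.003 shift [ 0.012 -0.024  0.461]
('top', 0.92, 307, [540.0, 401.4], 71.3, [46.3, 68.2], 124.2)
('top', 0.69, 335, [448.8, 293.4], 70.7, [44.4, 70.9], 141.0)
('side', 0.86, 345, [448.7, 294.7], 71.8, [45.8, 72.7], 139.8)
('side', 0.82, 355, [539.0, 401.4], 71.4, [43.5, 73.3], 123.8)
('side', 0.51, 138, [564.5, -33.0], 92.7, [69.4, 168.8], 90.7)
```

Held module not segmented well, but it was grasped centred; lower to 3 mm above the floor.

```bash

python3 -m creep '[0.012,-0.024,0.15,0,0,0, 0,0,0.15,0,0,0, 0,0,0.1,0,0,0, 0,0,0.04,0,0,0, 0,0,0,0,0,0, 0,0,0,0,0,0]'
python3 plan.py 0.566 -0.092 0.023 181.1
python3 -m creep '[0,0,0.02,0,0,0, 0,0,0.01,0,0,0, 0,0,0,0,0,0, 0,0,0,0,0,0]'
python3 plan.py 0.566 -0.092 0.023 181.1
```

```text
time_s: 11.53
ee_pos: [0.5653, -0.0927, 0.0237]
eef_rot: [-0.01, 1.0, -0.0, 0.0]
force: [0.5, 0.2, -0.9]
width: 0.0427
grasp_force: 61.6
at [ 0.5653 -0.0927  0.0237] yaw -178.9 turn_z share -0.0 shift [-0.007  0.007  0.007]
time_s: 11.87
ee_pos: [0.5655, -0.0928, 0.021]
eef_rot: [-0.01, 1.0, -0.0, 0.001]
force: [0.1, 0.2, 5.3]
width: 0.0423
grasp_force: 62.3
at [ 0.5655 -0.0928  0.021 ] yaw -178.9 turn_z share 0.0 shift [-0.005  0.007 -0.02 ]
```

```bash

python3 -m creep '[0,0,0,0,0,0, 0,0,0,0,0,0, 0,0,0,0,0,0, 0,0,-0.2,0,0,0, 0,0,-0.4,0,0,0, 0,0,-0.4,0,0,0, 0,0,-0.4,0,0,0, 0,0,-0.4,0,0,0, 0,0,-0.1,0,0,0.1, 0,0,0,0,0,0.225, 0,0,0,0,0,0.225, 0,0,0,0,0,0.225, 0,0,0,0,0,0.225, 0,0,0,0,0,0.225, 0,0,0,0,0,0.175]' 0.7
python3 plan.py 0.449 0.2935 0.19 141
python3 - <<'E'
from h import *
for m in modules(): print(m)
E
```

```text
time_s: 13.12
ee_pos: [0.565, -0.0926, 0.2101]
eef_rot: [0.337, 0.942, -0.0, -0.0]
force: [-0.3, -0.3, 0.4]
width: 0.0597
grasp_force: 0.0
at [ 0.565  -0.0926  0.2101] yaw 140.66 turn_z share -0.012 shift [3.331 2.271 0.201]
('top', 0.72, 338, [448.5, 293.3], 70.9, [45.1, 71.0], 140.8)
('top', 0.65, 314, [539.9, 401.4], 70.7, [44.9, 68.7], 124.0)
('side', 0.64, 356, [538.5, 402.2], 71.6, [43.5, 73.4], 123.9)
('side', 0.59, 347, [448.2, 294.6], 71.8, [45.3, 73.3], 140.1)
('side', 0.56, 454, [522.4, -13.6], 41.9, [193.0, 209.0], 1.7)
('side', 0.46, 149, [544.7, -17.6], 45.8, [50.5, 203.8], 96.7)
```

```bash

python3 -m creep '[0.303,0.206,0,0,0,-0.012, 0.303,0.206,0,0,0,0, 0.303,0.206,0,0,0,0, 0.303,0.206,0,0,0,0, 0.303,0.206,0,0,0,0, 0.303,0.206,0,0,0,0, 0.303,0.206,0,0,0,0, 0.303,0.206,0,0,0,0, 0.303,0.206,0.1,0,0,0, 0.303,0.206,0.2,0,0,0, 0.303,0.206,0.2,0,0,0, 0,0,0,0,0,0, 0,0,0,0,0,0, 0,0,0,0,0,0, 0,0,0,0,0,0]'
python3 plan.py 0.4485 0.2935 0.049 140.7
```

```text
time_s: 14.57
ee_pos: [0.4473, 0.2918, 0.161]
eef_rot: [0.331, 0.944, 0.0, 0.0]
force: [-0.0, -0.3, 1.0]
width: 0.0597
grasp_force: 0.0
at [0.4473 0.2918 0.161 ] yaw 141.34 turn_z share 0.022 shift [1.00e-03 2.00e-02 1.12e+00]
```

```bash

python3 -m creep '[0,0.02,0.2,0,0,0.02, 0,0,0.22,0,0,0, 0,0,0.22,0,0,0, 0,0,0.22,0,0,0, 0,0,0.18,0,0,0, 0,0,0.08,0,0,0, 0,0,0,0,0,0, 0,0,0,0,0,0, 0,0,0,0,0,0]'
python3 plan.py 0.4485 0.2935 0.049 140.7
python3 -m creep '[0,0,0,0,0,0, 0,0,0,0,0,0, 0,0,0,0,0,0, 0,0,0,0,0,0, 0,0,0,0,0,0, 0,0,0,0,0,0]' 0
python3 -m creep '[0,0,-0.1,0,0,0, 0,0,-0.3,0,0,0, 0,0,-0.3,0,0,0, 0,0,-0.3,0,0,0, 0,0,-0.3,0,0,0, 0,0,-0.3,0,0,0, 0,0,0,0,0,0]'
python3 plan.py 0.483 -0.094 0.21 181.1
```

```text
time_s: 15.32
ee_pos: [0.4489, 0.294, 0.0497]
eef_rot: [0.336, 0.942, 0.001, 0.001]
force: [0.1, 0.1, 1.1]
width: 0.0601
grasp_force: 0.0
at [0.4489 0.294  0.0497] yaw 140.73 turn_z share 0.001 shift [-0.    -0.006  0.007]
time_s: 15.82
ee_pos: [0.4487, 0.2943, 0.0499]
eef_rot: [0.336, 0.942, 0.001, 0.001]
force: [-0.1, -0.7, 7.2]
width: 0.0426
grasp_force: 60.9
time_s: 16.4
ee_pos: [0.4495, 0.295, 0.2151]
eef_rot: [0.336, 0.942, 0.003, 0.003]
force: [-0.2, 0.3, -1.7]
width: 0.043
grasp_force: 61.8
at [0.4495 0.295  0.2151] yaw 140.78 turn_z share -1.407 shift [-0.261 -3.895  0.051]
```

```bash

python3 -m creep '[0,0,0,0,0,-0.201, 0,0,0,0,0,-0.201, 0,0,0,0,0,-0.201, 0,0,0,0,0,-0.201, 0,0,0,0,0,-0.201, 0,0,0,0,0,-0.201, 0,0,0,0,0,-0.201, -0.024,-0.354,0,0,0,0, -0.024,-0.354,0,0,0,0, -0.024,-0.354,0,0,0,0, -0.024,-0.354,0,0,0,0, -0.024,-0.354,0,0,0,0, -0.024,-0.354,0,0,0,0, -0.024,-0.354,0,0,0,0, -0.024,-0.354,0,0,0,0, -0.024,-0.354,0,0,0,0, -0.024,-0.354,0,0,0,0, -0.024,-0.354,0,0,0,0, 0,0,0,0,0,0, 0,0,0,0,0,0]'
python3 -m creep '[0,0,0.2,0,0,0, 0,0,0.35,0,0,0, 0,0,0.35,0,0,0, 0,0,0.35,0,0,0, 0,0,0.15,0,0,0, 0,0,0,0,0,0, 0,0,0,0,0,0, 0,0,0,0,0,0]'
python3 plan.py 0.483 -0.094 0.024 181.1
```

```text
time_s: 18.07
ee_pos: [0.4813, -0.0965, 0.2083]
eef_rot: [-0.008, 1.0, 0.0, -0.0]
force: [0.2, 0.9, -0.8]
width: 0.043
grasp_force: 62.0
time_s: 18.73
ee_pos: [0.4824, -0.0945, 0.0698]
eef_rot: [-0.01, 1.0, -0.0, 0.001]
force: [0.9, -0.5, -1.6]
width: 0.0433
grasp_force: 62.0
at [ 0.4824 -0.0945  0.0698] yaw -178.87 turn_z share 0.001 shift [-0.006  0.005  0.458]
```

```bash

python3 -m creep '[-0.006,0.005,0.15,0,0,0, 0,0,0.15,0,0,0, 0,0,0.1,0,0,0, 0,0,0.05,0,0,0, 0,0,0.02,0,0,0, 0,0,0.01,0,0,0, 0,0,0,0,0,0, 0,0,0,0,0,0]'
python3 -m creep '[0,0,0,0,0,0, 0,0,0,0,0,0, 0,0,0,0,0,0, 0,0,-0.2,0,0,0, 0,0,-0.4,0,0,0, 0,0,-0.4,0,0,0, 0,0,-0.4,0,0,0, 0,0,-0.4,0,0,0, 0,0,-0.1,0,0,0.2, 0,0,0,0,0,0.225, 0,0,0,0,0,0.225, 0,0,0,0,0,0.225, 0,0,0,0,0,0.225, 0,0,0,0,0,0.225, 0,0,0,0,0,0.225, 0,0,0,0,0,0.225, 0,0,0,0,0,0.2]' 0.7
python3 plan.py 0.539 0.402 0.19 124
python3 - <<'E'
from h import *
for m in modules(('side',)): print(m)
E
```

```text
time_s: 19.4
ee_pos: [0.4828, -0.0943, 0.0219]
eef_rot: [-0.009, 1.0, -0.0, 0.001]
force: [-3.0, 1.1, 7.9]
width: 0.0426
grasp_force: 63.2
time_s: 20.82
ee_pos: [0.4822, -0.0943, 0.2105]
eef_rot: [0.468, 0.884, 0.0, 0.0]
force: [-0.0, 0.6, -1.0]
width: 0.0598
grasp_force: 0.0
at [ 0.4822 -0.0943  0.2105] yaw 124.16 turn_z share 0.006 shift [3.797 3.246 0.205]
('side', 0.74, 351, [539.5, 402.1], 71.4, [42.3, 71.4], 123.0)
('side', 0.66, 207, [473.1, -60.8], 44.9, [73.5, 122.9], 103.6)
('side', 0.64, 148, [526.6, -36.2], 45.7, [54.3, 191.4], 113.5)
```

```bash

python3 -m creep '[0.292,0.25,0,0,0,0, 0.292,0.25,0,0,0,0, 0.292,0.25,0,0,0,0, 0.292,0.25,0,0,0,0, 0.292,0.25,0,0,0,0, 0.292,0.25,0,0,0,0, 0.292,0.25,0,0,0,0, 0.292,0.25,0,0,0,0, 0.292,0.25,0,0,0,0, 0.292,0.25,0,0,0,0, 0.292,0.25,0.1,0,0,0, 0.292,0.25,0.2,0,0,0, 0.292,0.25,0.2,0,0,0, 0,0,0,0,0,0, 0,0,0,0,0,0, 0,0,0,0,0,0, 0,0,0,0,0,0]'
python3 plan.py 0.539 0.402 0.049 124
python3 - <<'E'
from h import *
for m in modules(('side',)): print(m)
E
```

```text
time_s: 22.33
ee_pos: [0.5351, 0.3989, 0.1629]
eef_rot: [0.465, 0.885, 0.0, 0.0]
force: [-0.7, -0.5, 0.8]
width: 0.06
grasp_force: 0.0
at [0.5351 0.3989 0.1629] yaw 124.53 turn_z share 0.018 shift [0.004 0.05  1.139]
('side', 0.81, 348, [539.0, 403.0], 71.7, [42.4, 72.1], 122.6)
('side', 0.59, 150, [524.8, -31.9], 45.2, [54.4, 191.1], 113.6)
('side', 0.58, 216, [471.7, -60.6], 44.8, [84.6, 116.2], 96.9)
```

```bash

python3 -m creep '[0,0.05,0.2,0,0,0.02, 0,0,0.22,0,0,0, 0,0,0.22,0,0,0, 0,0,0.22,0,0,0, 0,0,0.2,0,0,0, 0,0,0.08,0,0,0, 0,0,0,0,0,0, 0,0,0,0,0,0, 0,0,0,0,0,0]'
python3 plan.py 0.539 0.402 0.049 124
python3 -m creep '[0,0,0,0,0,0, 0,0,0,0,0,0, 0,0,0,0,0,0, 0,0,0,0,0,0, 0,0,0,0,0,0, 0,0,0,0,0,0]' 0
python3 -m creep '[0,0,-0.1,0,0,0, 0,0,-0.3,0,0,0, 0,0,-0.3,0,0,0, 0,0,-0.3,0,0,0, 0,0,-0.3,0,0,0, 0,0,-0.3,0,0,0, 0,0,0,0,0,0]'
python3 plan.py 0.565 -0.018 0.21 181.1
```

```text
time_s: 23.18
ee_pos: [0.5397, 0.4027, 0.0497]
eef_rot: [0.47, 0.883, 0.001, 0.001]
force: [-0.4, 1.1, 0.6]
width: 0.0599
grasp_force: 0.0
at [0.5397 0.4027 0.0497] yaw 123.9 turn_z share -0.003 shift [-0.001 -0.01   0.007]
time_s: 23.68
ee_pos: [0.5396, 0.4029, 0.0498]
eef_rot: [0.47, 0.883, 0.001, 0.001]
force: [-0.2, -0.6, 6.4]
width: 0.0429
grasp_force: 62.0
time_s: 24.27
ee_pos: [0.5402, 0.4035, 0.2157]
eef_rot: [0.47, 0.883, 0.004, 0.003]
force: [0.0, 0.6, 0.3]
width: 0.0425
grasp_force: 61.5
at [0.5402 0.4035 0.2157] yaw 123.93 turn_z share -1.996 shift [-0.167 -4.219  0.057]
```

```bash

python3 -m creep '[0,0,0,0,0,-0.222, 0,0,0,0,0,-0.222, 0,0,0,0,0,-0.222, 0,0,0,0,0,-0.222, 0,0,0,0,0,-0.222, 0,0,0,0,0,-0.222, 0,0,0,0,0,-0.222, 0,0,0,0,0,-0.221, 0,0,0,0,0,-0.221, -0.015,-0.384,0,0,0,0, -0.015,-0.384,0,0,0,0, -0.015,-0.384,0,0,0,0, -0.015,-0.384,0,0,0,0, -0.015,-0.384,0,0,0,0, -0.015,-0.384,0,0,0,0, -0.015,-0.384,0,0,0,0, -0.015,-0.384,0,0,0,0, -0.015,-0.384,0,0,0,0, -0.015,-0.384,0,0,0,0, -0.015,-0.384,0,0,0,0]'
python3 -m creep '[0,0,0,0,0,0, 0,0,0.2,0,0,0, 0,0,0.35,0,0,0, 0,0,0.35,0,0,0, 0,0,0.35,0,0,0, 0,0,0.15,0,0,0, 0,0,0,0,0,0, 0,0,0,0,0,0, 0,0,0,0,0,0]'
python3 plan.py 0.565 -0.018 0.024 181.1
python3 - <<'E'
from h import *
c=imaging.camera('side'); save(c,'side2.png')
i=cv2.imread('pics/side2.png')[120:260,200:380]; cv2.imwrite('pics/side2c.png',cv2.resize(i,None,fx=4,fy=4,interpolation=cv2.INTER_CUBIC))
E
```

```text
time_s: 25.93
ee_pos: [0.563, -0.0212, 0.2086]
eef_rot: [-0.01, 1.0, -0.0, 0.0]
force: [1.1, 0.4, -0.5]
width: 0.0433
grasp_force: 61.4
time_s: 26.68
ee_pos: [0.5644, -0.0196, 0.0696]
eef_rot: [-0.01, 1.0, -0.0, 0.001]
force: [-0.4, -0.1, -0.5]
width: 0.0427
grasp_force: 61.5
at [ 0.5644 -0.0196  0.0696] yaw -178.89 turn_z share 0.0 shift [-0.006  0.016  0.456]
```

View pics/side2c.png

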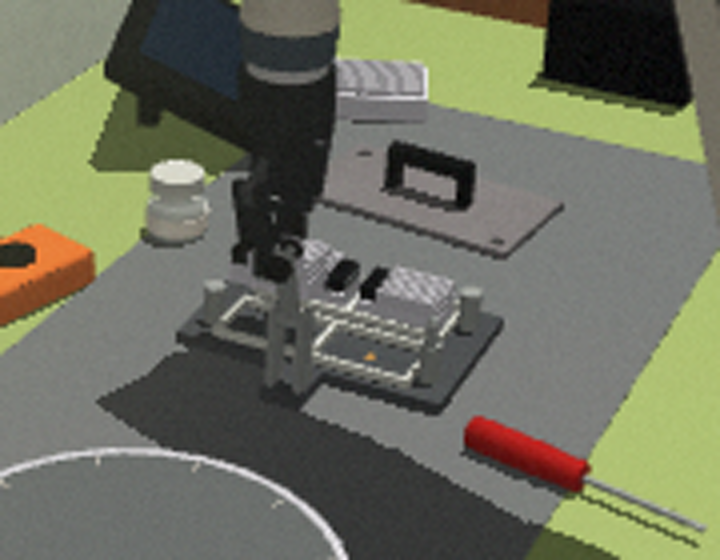

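```bash

python3 -m creep '[-0.006,0.016,0.15,0,0,0, 0,0,0.15,0,0,0, 0,0,0.1,0,0,0, 0,0,0.05,0,0,0, 0,0,0.02,0,0,0, 0,0,0.01,0,0,0, 0,0,0,0,0,0, 0,0,0,0,0,0]'
python3 -m creep '[0,0,0,0,0,0, 0,0,0,0,0,0, 0,0,0,0,0,0, 0,0,-0.2,0,0,0, 0,0,-0.4,0,0,0, 0,0,-0.4,0,0,0, 0,0,-0.4,0,0,0, 0,0,-0.4,0,0,0, 0,0,-0.1,0,0,0]' 0.7
python3 plan.py 0.513 -0.320 0.21 175.5
```

```text
time_s: 27.4
ee_pos: [0.5642, -0.0179, 0.0218]
eef_rot: [-0.01, 1.0, -0.0, 0.001]
force: [-5.1, 0.2, 11.1]
width: 0.0427
grasp_force: 62.9
time_s: 28.15
ee_pos: [0.5659, -0.0182, 0.2166]
eef_rot: [-0.01, 1.0, -0.001, 0.004]
force: [-0.1, 0.3, 0.6]
width: 0.0598
grasp_force: 0.0
at [ 0.5659 -0.0182  0.2166] yaw -178.89 turn_z share 0.196 shift [ 0.29  -3.051  0.066]
```

```bash

python3 -m creep '[0,0,0,0,0,0.196, 0.032,-0.339,0,0,0,0, 0.032,-0.339,0,0,0,0, 0.032,-0.339,0,0,0,0, 0.032,-0.339,0,0,0,0, 0.032,-0.339,0,0,0,0, 0.032,-0.339,0,0,0,0, 0.032,-0.339,0,0,0,0, 0.032,-0.339,0,0,0,0, 0.032,-0.339,0,0,0,0, 0,0,0,0,0,0, 0,0,0,0,0,0, 0,0,0,0,0,0]'
python3 - <<'E'
from h import *
print(toolyaw())
c=imaging.camera('top'); save(c,'top3.png')
i=cv2.imread('pics/top3.png')[160:290,200:420]; cv2.imwrite('pics/top3c.png',cv2.resize(i,None,fx=3.5,fy=3.5,interpolation=cv2.INTER_CUBIC))
P,_=cloud(c); Q=P[(abs(P[:,0]-.524)<.09)&(abs(P[:,1]+.0555)<.07)]
for k,q in dict(n0=(564.8,-17.2),n1=(566.2,-92.2),n2=(481.8,-18.8),n3=(483.2,-93.8)).items():
    S=Q[(abs(Q[:,0]*1e3-q[0])<45)&(abs(Q[:,1]*1e3-q[1])<35)]; T=S[(S[:,2]>.035)&(S[:,2]<.05)]
    if len(T)>20: print(k,len(T),cv2.minAreaRect((T[:,:2]*1000).astype(np.float32)),np.percentile(T[:,2],[10,50,90]), np.linalg.lstsq(np.c_[T[:,:2],np.ones(len(T))],T[:,2],rcond=None)[0])
for n in('top','side'):
    c=imaging.camera(n)
    print(n,[(np.round(d['xyz'],4).tolist(),round(d['confidence'],2)) for l in('plate','pin0') for d in landmark_of(l,c)])
    d=cut_out('plate',c)[0]; P,_=cloud(c,d['pixels'])
    for lo,hi in((.003,.02),(.04,.065)):
        Q=P[(P[:,2]>lo)&(P[:,2]<hi)]
        if len(Q)>20: print(len(Q),cv2.minAreaRect((Q[:,:2]*1000).astype(np.float32)),np.median(Q[:,2]))
E
```

```text
time_s: 29.23
ee_pos: [0.5112, -0.3197, 0.2097]
eef_rot: [0.04, 0.999, 0.0, -0.0]
force: [-0.4, -0.5, 0.1]
width: 0.0596
grasp_force: 0.0
(array([ 0.51118612, -0.3196643 ,  0.20965028]), np.float64(175.44807255295186))
n0 223 ((569.569580078125, -19.43419647216797), (80.03532409667969, 43.996299743652344), 0.6643078327178955) [0.03650572 0.04147237 0.0446801 ] [-0.01294028 -0.01192711  0.04823816]
n1 241 ((570.49560546875, -94.2740707397461), (80.51786804199219, 44.367740631103516), 2.3647289276123047) [0.03671361 0.04149006 0.04461434] [0.01917339 0.02873771 0.03291412]
n3 233 ((484.0081787109375, -94.10110473632812), (41.02766036987305, 68.58963012695312), 88.46981811523438) [0.03590329 0.04148705 0.04448161] [-0.00160433  0.00085979  0.04181657]
top [([0.5512, -0.3168, 0.0011], 0.78), ([0.6213, -0.0993, 0.0465], 0.92), ([0.4279, -0.0147, 0.0418], 0.91), ([0.5505, -0.3163, 0.001], 0.26)]
2300 ((553.7972412109375, -316.7259216308594), (133.3509979248047, 226.73446655273438), 85.5969009399414) 0.008856366129247006
179 ((551.0531005859375, -316.71368408203125), (19.79839324951172, 82.33079528808594), 83.9874267578125) 0.05052609932287799
side [([0.5554, -0.312, 0.0031], 0.86), ([0.4333, -0.0106, 0.0477], 0.93), ([0.6184, -0.0967, 0.0427], 0.76)]
872 ((549.2633056640625, -324.9762878417969), (154.55441284179688, 220.84129333496094), 84.69348907470703) 0.011034448954352682
100 ((551.3880615234375, -311.98681640625), (28.824310302734375, 86.41893005371094), 84.51864624023438) 0.05005222485476368
```

View pics/top3c.png

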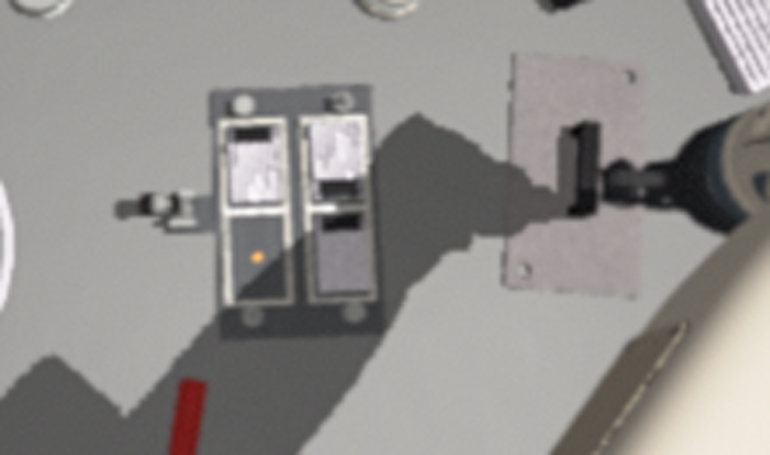

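```bash
python3 plan.py 0.5515 -0.3165 0.1 174.8
```

```text
at [ 0.5115 -0.3193  0.21  ] yaw 175.53 turn_z share 0.026 shift [-0.396  0.064  1.1  ]
```

```bash

python3 -m creep '[0,0,0,0,0,0.026, -0.2,0.032,0,0,0,0, -0.196,0.032,0.1,0,0,0, 0,0,0.25,0,0,0, 0,0,0.25,0,0,0, 0,0,0.25,0,0,0, 0,0,0.25,0,0,0, 0,0,0,0,0,0, 0,0,0,0,0,0, 0,0,0,0,0,0]'
python3 plan.py 0.5515 -0.3165 0.024 174.8
python3 - <<'E'
from h import *
c=imaging.camera('side')
print([(np.round(d['xyz'],4).tolist(),round(d['confidence'],2)) for d in landmark_of('plate',c)])
E
```

```text
time_s: 30.52
ee_pos: [0.5519, -0.3174, 0.1014]
eef_rot: [0.046, 0.999, -0.0, 0.001]
force: [0.1, -0.2, 0.0]
width: 0.0596
grasp_force: 0.0
at [ 0.5519 -0.3174  0.1014] yaw 174.73 turn_z share -0.003 shift [0.004 0.009 0.774]
[([0.5525, -0.3137, 0.0013], 0.69)]
```

```bash

python3 -m creep '[0,0.009,0.15,0,0,0, 0,0,0.18,0,0,0, 0,0,0.18,0,0,0, 0,0,0.16,0,0,0, 0,0,0.1,0,0,0, 0,0,0,0,0,0, 0,0,0,0,0,0]'
python3 -m creep '[0,0,0,0,0,0, 0,0,0,0,0,0, 0,0,0,0,0,0, 0,0,0,0,0,0, 0,0,0,0,0,0, 0,0,0,0,0,0, 0,0,0,0,0,0, 0,0,0,0,0,0, 0,0,0,0,0,0]' 0
python3 -m creep '[0,0,-0.05,0,0,0, 0,0,-0.15,0,0,0, 0,0,-0.2,0,0,0, 0,0,-0.2,0,0,0, 0,0,-0.2,0,0,0, 0,0,-0.2,0,0,0, 0,0,-0.2,0,0,0, 0,0,-0.2,0,0,0, 0,0,-0.1,0,0,0, 0,0,0,0,0,0]'
python3 plan.py 0.5245 -0.0555 0.18 181.1
```

```text
time_s: 31.2
ee_pos: [0.5517, -0.3164, 0.0237]
eef_rot: [0.046, 0.999, -0.0, 0.0]
force: [0.1, -0.4, 1.5]
width: 0.0599
grasp_force: 0.0
time_s: 31.95
ee_pos: [0.5518, -0.3165, 0.024]
eef_rot: [0.046, 0.999, -0.001, 0.001]
force: [-0.8, -0.1, 6.1]
width: 0.0171
grasp_force: 59.9
time_s: 32.78
ee_pos: [0.552, -0.3166, 0.1751]
eef_rot: [0.046, 0.999, -0.001, 0.001]
force: [0.2, -1.0, -3.6]
width: 0.0172
grasp_force: 59.0
at [ 0.552  -0.3166  0.1751] yaw 174.74 turn_z share -0.222 shift [ 0.225  2.615 -0.049]
```

```bash
cat > fit.py <<'E'
from h import *
from scipy.optimize import least_squares
F={'nest0':[[41.5,37.5],[41.5,-37.5],[-41.5,37.5],[-41.5,-37.5]],'pin0':[[94,-45],[-94,45]],'fixture':[[0,0]],'clamp_hinge':[[0,103]]}
def T(v,A): c,s=np.cos(v[2]),np.sin(v[2]); return A@np.array([[c,s],[-s,c]])+v[:2]
al=[[],[]]
for n in ('top','side'):
  A=[];B=[]
  for k in range(4):
    c=imaging.camera(n)
    for l,f in F.items():
        for d in landmark_of(l,c):
            if d['confidence']<.4: continue
            p=np.array(d['xyz'])*1000; q=p[:2]-[524,-55]; f_=np.array(f); k=np.argmin(np.hypot(*(f_-q).T))
            if np.hypot(*(f_[k]-q))<15: A.append(f_[k]);B.append(p[:2])
  A=np.array(A);B=np.array(B); al[0].append(A); al[1].append(B)
  r=least_squares(lambda v:(T(v,A)-B).ravel(),[522,-54,0],loss='soft_l1',f_scale=3)
  print(n,r.x[:2].round(1),np.degrees(r.x[2]).round(2),len(A))
  # repeatability of the pins
  for f in ([94,-45],[-94,45]):
      S=B[(A==f).all(1)]; print(f,S.mean(0).round(1) if len(S) else None,S.std(0).round(1) if len(S) else None)
A,B=map(np.concatenate,al)
r=least_squares(lambda v:(T(v,A)-B).ravel(),[522,-54,0],loss='soft_l1',f_scale=3)
print('all',r.x[:2].round(1),np.degrees(r.x[2]).round(2))
E
python3 fit.py
python3 - <<'E'
from h import *
print(toolyaw())
for n in('top','side'):
    c=imaging.camera(n); print(n,[(np.round(d['xyz'],4).tolist(),round(d['confidence'],2)) for d in landmark_of('plate',c)])
    d=cut_out('plate',c)[0]; P,_=cloud(c,d['pixels']); Q=P[(P[:,2]>.13)&(P[:,2]<.18)]
    if len(Q)>20: print(cv2.minAreaRect((Q[:,:2]*1000).astype(np.float32)))
E
```

```text
top [524.2 -54.6] 1.04 31
[94, -45] [619.8 -97.1] [0.6 1.6]
[-94, 45] [426.6 -10.6] [0.6 1.8]
side [524.1 -56.1] 0.63 31
[94, -45] [619.3 -97.3] [1.2 0.2]
[-94, 45] [431.6 -11.8] [2.5 1. ]
all [524.2 -55.3] 0.86
(array([ 0.55139681, -0.31612616,  0.17288454]), np.float64(174.73891912226165))
top [([0.5506, -0.3128, 0.15], 0.81)]
((552.1295166015625, -312.341064453125), (122.15206146240234, 223.26858520507812), 82.9358139038086)
side [([0.5543, -0.311, 0.1521], 0.73), ([0.7307, -0.1563, 0.0035], 0.27)]
((551.474365234375, -313.30499267578125), (136.0782928466797, 223.24020385742188), 86.50318145751953)
```

```bash

python3 -m creep '[0,0,0,0,0,-0.11, 0,0,0,0,0,-0.11, 0.025,0.26,0,0,0,0, 0.025,0.26,0,0,0,0, 0.025,0.26,0,0,0,0, 0.025,0.26,0,0,0,0, 0.025,0.26,0,0,0,0, 0.025,0.26,0,0,0,0, 0.025,0.26,0,0,0,0, 0.025,0.26,0,0,0,0, 0.025,0.26,0,0,0,0, 0.025,0.26,0,0,0,0, 0,0,0.1,0,0,0, 0,0,0.2,0,0,0, 0,0,0.2,0,0,0, 0,0,0,0,0,0, 0,0,0,0,0,0, 0,0,0,0,0,0]'
python3 plan.py 0.5242 -0.0553 0.11 181
python3 - <<'E'
from h import *
for n in('top','side'):
    c=imaging.camera(n); save(c,n+'4.png'); print(n,[(l,np.round(d['xyz'],4).tolist(),round(d['confidence'],2)) for l in('plate','pin0') for d in landmark_of(l,c)])
    d=cut_out('plate',c)[0]; P,_=cloud(c,d['pixels']); Q=P[(P[:,2]>.09)&(P[:,2]<.13)]
    if len(Q)>20: print(cv2.minAreaRect((Q[:,:2]*1000).astype(np.float32)),np.median(Q[:,2]))
a=cv2.imread('pics/top4.png')[175:265,225:325]; b=cv2.imread('pics/side4.png')[160:250,230:330]
cv2.imwrite('pics/c4.png',np.hstack([cv2.resize(i,(400,360),interpolation=cv2.INTER_CUBIC) for i in(a,b)]))
E
```

```text
time_s: 36.58
ee_pos: [0.5221, -0.0569, 0.1238]
eef_rot: [-0.009, 1.0, -0.0, 0.0]
force: [-0.3, 0.5, -2.9]
width: 0.0171
grasp_force: 59.4
at [ 0.5221 -0.0569  0.1238] yaw -178.97 turn_z share 0.001 shift [-0.021  0.016  0.138]
top [('pin0', [0.5661, -0.0179, 0.0119], 0.5)]
((563.8961791992188, -13.529825210571289), (38.927696228027344, 135.17848205566406), 88.6984634399414) 0.10872840003169881
side [('plate', [0.5249, -0.0513, 0.1044], 0.74), ('plate', [0.4776, -0.0217, 0.0094], 0.17), ('pin0', [0.6172, -0.094, 0.0429], 0.56), ('pin0', [0.4317, -0.0106, 0.0489], 0.55)]
((523.1854858398438, -55.53644561767578), (222.56614685058594, 130.20494079589844), 0.7758395075798035) 0.11047965822863576
```

View pics/c4.png

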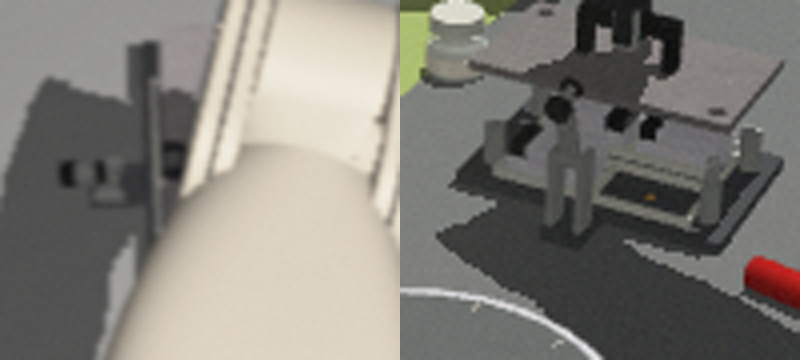

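```bash
cat >> h.py <<'E'
def proj(c,P):
    P=np.atleast_2d(np.array(P,float)); q=(np.c_[P,np.ones(len(P))]@np.array(c['camera_from_world']).T)[:,:3]*[1,-1,-1]
    return cv2.projectPoints(q,np.zeros(3),np.zeros(3),np.array(c['K'],float),np.array(c['dist'],float))[0][:,0]
def place(x,y,yaw,pts):
    a=np.radians(yaw); pts=np.array(pts,float); return np.c_[x+pts[:,0]*np.cos(a)-pts[:,1]*np.sin(a),y+pts[:,0]*np.sin(a)+pts[:,1]*np.cos(a),pts[:,2]]
def overlay(c,name,x0,x1,y0,y1,f,curves):
    i=cv2.resize(c['img'][y0:y1,x0:x1,::-1],None,fx=f,fy=f,interpolation=cv2.INTER_CUBIC)
    for P,col in curves:
        q=(proj(c,P)-[x0-.5,y0-.5])*f
        cv2.polylines(i,[np.round(q).astype(np.int32)],True,col,1)
    cv2.imwrite('pics/'+name,i)
def circ(x,y,z,r): t=np.linspace(0,2*np.pi,30); return np.c_[x+r*np.cos(t),y+r*np.sin(t),0*t+z]
E
python3 - <<'E'
from h import *
c=imaging.camera('side'); (x,y,z),w=toolyaw(); w-=180
zu=z-.024
cur=[]
for hx,hy in((.094,-.045),(-.094,.045)): cur.append((place(x,y,w,circ(hx,hy,zu+.008,.0065)),(0,0,255)))
cur.append((place(x,y,w,[[.11,.062,zu+.008],[.11,-.062,zu+.008],[-.11,-.062,zu+.008],[-.11,.062,zu+.008]]),(0,0,255)))
f=(.5242,-.055,.9)
for px,py in((.094,-.045),(-.094,.045),(.094,.045),(-.094,-.045)): cur.append((place(*f,circ(px,py,.045,.0088)),(0,255,0)))
for px,py in((.094,-.045),(-.094,.045)): cur.append((place(*f,[[px,py,.045],[px,py,.068]]),(0,255,0)))
cur.append((place(*f,[[.115,.075,.012],[.115,-.075,.012],[-.115,-.075,.012],[-.115,.075,.012]]),(0,255,0)))
overlay(c,'ov5.png',236,332,152,224,8,cur)
E
```

```text
(no output)
```

View pics/ov5.png

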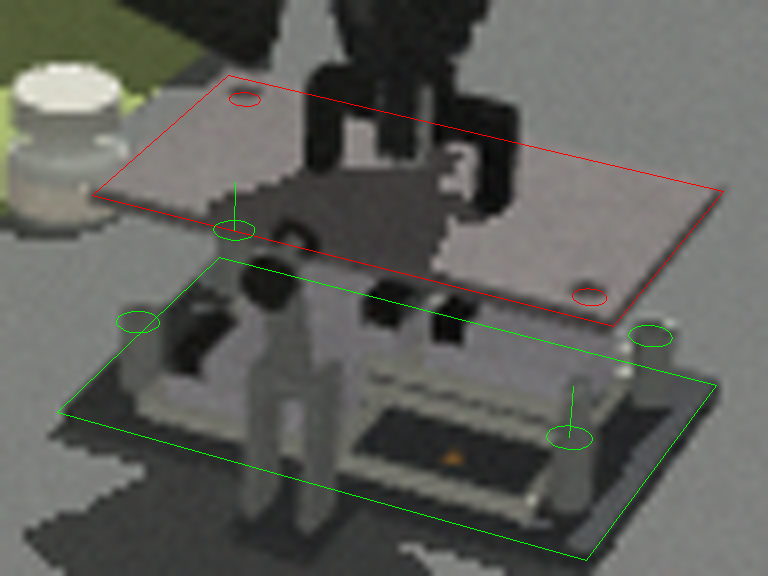

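```bash

python3 -m creep '[-0.009,0.016,0.1,0,0,0, 0,0,0.1,0,0,0, 0,0,0.08,0,0,0, 0,0,0,0,0,0, 0,0,0,0,0,0, 0,0,0,0,0,0]'
python3 plan.py 0.523 -0.0553 0.069 180.9
python3 - <<'E'
from h import *
c=imaging.camera('side'); (x,y,z),w=toolyaw(); w-=180
zu=z-.024; cur=[]
for hx,hy in((.094,-.045),(-.094,.045)): cur.append((place(x,y,w,circ(hx,hy,zu+.008,.0065)),(0,0,255)))
f=(.523,-.0553,.9)
for px,py in((-.094,.045),(.094,.045),(-.094,-.045)): cur.append((place(*f,circ(px,py,.045,.0088)),(0,255,0)))
overlay(c,'ov6.png',236,332,152,224,8,cur)
E
```

```text
time_s: 37.53
ee_pos: [0.5226, -0.055, 0.0948]
eef_rot: [-0.009, 1.0, 0.0, -0.0]
force: [0.1, 0.3, -4.3]
width: 0.0171
grasp_force: 59.4
at [ 0.5226 -0.055   0.0948] yaw -178.96 turn_z share 0.005 shift [-0.004 -0.003  0.258]
```

View pics/ov6.png

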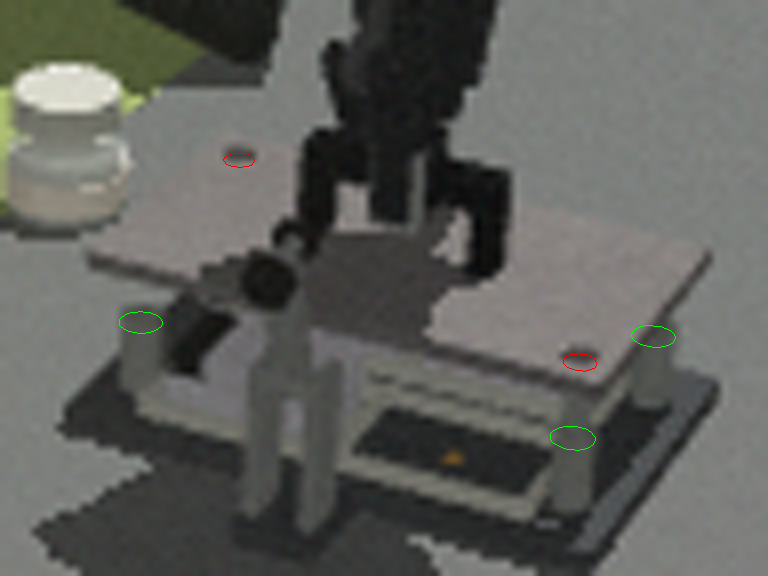

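```bash

python3 -m creep '[0,0,0.03,0,0,0, 0,0,0.03,0,0,0, 0,0,0.03,0,0,0, 0,0,0.03,0,0,0, 0,0,0,0,0,0]'
python3 plan.py 0.523 -0.0553 0.069 180.9
```

```text
time_s: 38.0
ee_pos: [0.5222, -0.0549, 0.0822]
eef_rot: [-0.009, 1.0, 0.0, -0.001]
force: [-0.6, -0.6, -3.9]
width: 0.0167
grasp_force: 59.5
at [ 0.5222 -0.0549  0.0822] yaw -178.96 turn_z share 0.005 shift [-0.008 -0.004  0.132]
```

```bash

python3 -m creep '[0,0,0.03,0,0,0, 0,0,0.03,0,0,0, 0,0,0.03,0,0,0, 0,0,0.02,0,0,0, 0,0,0,0,0,0, 0,0,0,0,0,0]'
python3 -m creep '[0,0,0.01,0,0,0, 0,0,0.01,0,0,0, 0,0,0,0,0,0, 0,0,0,0,0,0]'
python3 plan.py 0.523 -0.0553 0.069 180.9
```

```text
time_s: 38.5
ee_pos: [0.5224, -0.055, 0.0717]
eef_rot: [-0.009, 1.0, 0.0, -0.0]
force: [-0.2, -0.3, -4.2]
width: 0.0171
grasp_force: 59.4
time_s: 38.83
ee_pos: [0.5226, -0.055, 0.0699]
eef_rot: [-0.009, 1.0, -0.0, 0.0]
force: [-0.5, -0.9, -4.3]
width: 0.0169
grasp_force: 59.5
at [ 0.5226 -0.055   0.0699] yaw -178.96 turn_z share 0.005 shift [-0.004 -0.003  0.009]
```

```bash

python3 -m creep '[0,0,0.01,0,0,0, 0,0,0.01,0,0,0, 0,0,0,0,0,0, 0,0,0,0,0,0]'
```

```text
time_s: 39.17
ee_pos: [0.5227, -0.055, 0.0689]
eef_rot: [-0.009, 1.0, -0.0, 0.001]
force: [-4.4, -0.7, 7.5]
width: 0.0167
grasp_force: 61.0
```

```bash

python3 -m creep '[0,0,0,0,0,0, 0,0,0,0,0,0, 0,0,0,0,0,0, 0,0,0,0,0,0, 0,0,-0.1,0,0,0, 0,0,-0.3,0,0,0, 0,0,-0.3,0,0,0, 0,0,-0.3,0,0,0, 0,0,-0.3,0,0,0, 0,0,-0.1,0,0,0, 0,0,0,0,0,0, 0,0,0,0,0,0]' 0.7
python3 -m creep '[0,0,0,0,0,0, 0,0.2,0,0,0,0, 0,0.35,0,0,0,0, 0,0.35,0,0,0,0, 0,0.35,0,0,0,0, 0,0.35,0,0,0,0, 0,0.2,0,0,0,0, 0,0,0,0,0,0, 0,0,0,0,0,0, 0,0,0,0,0,0]' 0
python3 plan.py 0.521 0.125 0.108 181
python3 - <<'E'
from h import *
for n in('top','side'):
    c=imaging.camera(n); save(c,n+'7.png')
    print(n,[(l,np.round(d['xyz'],4).tolist(),round(d['confidence'],2)) for l in('plate','clamp_knob') for d in landmark_of(l,c)])
    d=cut_out('plate',c)[0]; P,_=cloud(c,d['pixels']); Q=P[(P[:,2]>.045)&(P[:,2]<.062)]; print(np.median(Q[:,2]),np.linalg.lstsq(np.c_[Q[:,:2],np.ones(len(Q))],Q[:,2],rcond=None)[0],cv2.minAreaRect((Q[:,:2]*1000).astype(np.float32)))
a=cv2.imread('pics/top7.png')[165:265,215:325]; b=cv2.imread('pics/side7.png')[160:260,220:330]
cv2.imwrite('pics/c7.png',np.hstack([cv2.resize(i,(400,364),interpolation=cv2.INTER_CUBIC) for i in(a,b)]))
E
```

```text
time_s: 40.17
ee_pos: [0.5225, -0.055, 0.2079]
eef_rot: [-0.009, 1.0, -0.0, 0.0]
force: [0.0, 0.9, -0.6]
width: 0.0598
grasp_force: 0.0
time_s: 41.0
ee_pos: [0.5188, 0.1246, 0.2068]
eef_rot: [-0.009, 1.0, -0.0, -0.001]
force: [1.4, 0.1, 0.0]
width: 0.0003
grasp_force: 0.0
at [0.5188 0.1246 0.2068] yaw -178.94 turn_z share 0.002 shift [-0.022  0.004  0.988]
top [('plate', [0.5184, -0.0562, 0.0459], 0.86), ('clamp_knob', [0.521, 0.0794, 0.1222], 0.6)]
0.05390482799403684 [ 0.00121565 -0.00061225  0.05327267] ((522.4755859375, -55.53188705444336), (122.90983581542969, 217.09324645996094), 89.59101104736328)
side [('plate', [0.5226, -0.052, 0.0515], 0.74), ('clamp_knob', [0.5216, 0.0821, 0.1254], 0.43)]
0.05808955398830873 [ 0.02496069 -0.0009814   0.04386368] ((569.0513916015625, -22.373823165893555), (0.0, 0.0), 0.0)
```

View pics/c7.png

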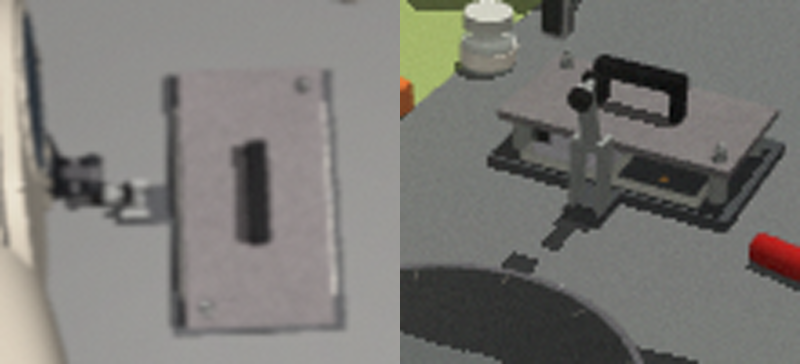

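```bash

python3 -m creep '[-0.02,0,0.25,0,0,0, 0,0,0.3,0,0,0, 0,0,0.3,0,0,0, 0,0,0.13,0,0,0, 0,0,0,0,0,0, 0,0,0,0,0,0, 0,-0.1,0,0,0,0, 0,-0.1,0,0,0,0, 0,0,0,0,0,0]'
python3 -m creep '[0,-0.06,0,0,0,0, 0,-0.06,0,0,0,0, 0,-0.06,0,0,0,0, 0,-0.06,0,0,0,0, 0,0,0,0,0,0]'
python3 -m creep '[0,-0.06,0,0,0,0, 0,-0.06,0,0,0,0, 0,-0.06,0,0,0,0, 0,-0.04,0,0,0,0, 0,0,0,0,0,0]'
```

```text
time_s: 42.15
ee_pos: [0.5224, 0.1033, 0.1111]
eef_rot: [-0.009, 1.0, -0.0, 0.001]
force: [1.1, 0.3, 0.0]
width: 0.0002
grasp_force: 0.0
time_s: 42.57
ee_pos: [0.5221, 0.0799, 0.11]
eef_rot: [-0.009, 1.0, -0.0, 0.0]
force: [0.4, 0.4, -0.7]
width: 0.0003
grasp_force: 0.0
time_s: 42.98
ee_pos: [0.5225, 0.0581, 0.1098]
eef_rot: [-0.009, 1.0, -0.0, -0.0]
force: [0.6, 0.4, -0.5]
width: -0.0003
grasp_force: 0.0
```

```bash
python3 - <<'E'
from h import *
for n in('top','side'):
    c=imaging.camera(n); save(c,n+'8.png')
    print(n,[(l,np.round(d['xyz'],4).tolist(),round(d['confidence'],2)) for l in('clamp_knob','clamp_hinge') for d in landmark_of(l,c)])
b=cv2.imread('pics/side8.png')[130:240,230:330]
cv2.imwrite('pics/c8.png',cv2.resize(b,None,fx=5,fy=5,interpolation=cv2.INTER_CUBIC))
E
```

```text
top [('clamp_knob', [0.7391, 0.178, 0.0003], 0.33)]
side [('clamp_knob', [0.4297, -0.0138, 0.0492], 0.56), ('clamp_knob', [0.5224, -0.048, 0.0492], 0.44), ('clamp_knob', [0.5249, 0.0443, 0.1344], 0.42), ('clamp_hinge', [0.5225, 0.0465, 0.0668], 0.68)]
```

View pics/c8.png

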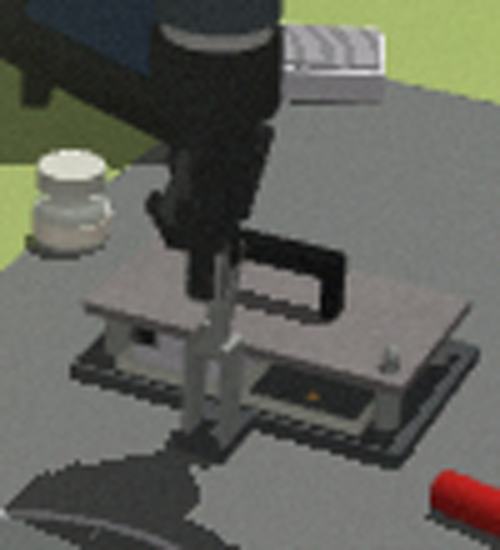

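```bash

python3 -m creep '[0,-0.04,-0.04,0,0,0, 0,-0.05,-0.04,0,0,0, 0,-0.05,-0.02,0,0,0, 0,0,0,0,0,0, 0,0,0,0,0,0]'
python3 -m creep '[0,0.02,0,0,0,0, 0,0.05,-0.1,0,0,0, 0,0,-0.3,0,0,0, 0,0,-0.1,0,0,0, 0,0,0,0,0,0, 0,0,0,0,0,0]'
python3 - <<'E'
from h import *
for n in('side',):
    c=imaging.camera(n)
    print(n,[(l,np.round(d['xyz'],4).tolist(),round(d['confidence'],2)) for l in('clamp_knob','clamp_hinge') for d in landmark_of(l,c)])
E
python3 plan.py 0.521 0.02 0.165 181
```

```text
time_s: 43.7
ee_pos: [0.5229, 0.0445, 0.1202]
eef_rot: [-0.009, 1.0, -0.0, 0.0]
force: [1.3, -0.0, -0.5]
width: 0.0
grasp_force: 0.0
time_s: 44.2
ee_pos: [0.5229, 0.0523, 0.1705]
eef_rot: [-0.009, 1.0, -0.0, 0.001]
force: [-0.3, -0.0, 0.7]
width: -0.0001
grasp_force: 0.0
side [('clamp_knob', [0.7443, 0.1767, -0.0031], 0.61), ('clamp_knob', [0.5226, 0.0332, 0.1312], 0.43), ('clamp_hinge', [0.522, 0.0482, 0.0673], 0.66)]
at [0.5221 0.0522 0.169 ] yaw -178.95 turn_z share 0.002 shift [ 0.016 -0.322  0.04 ]
```

```bash

python3 -m creep '[0,-0.16,0,0,0,0, 0,-0.16,0,0,0,0, 0,0,0.12,0,0,0, 0,0,0.12,0,0,0, 0,0,0,0,0,0, 0,0,0,0,0,0]'
python3 -m creep '[0,-0.05,0.07,0,0,0, 0,-0.05,0.07,0,0,0, 0,-0.06,0.06,0,0,0, 0,-0.07,0.06,0,0,0, 0,0,0,0,0,0]'
python3 -m creep '[0,-0.04,0.08,0,0,0, 0,-0.04,0.08,0,0,0, 0,-0.02,0.08,0,0,0, 0,-0.01,0.06,0,0,0, 0,0,0,0,0,0, 0,0,0,0,0,0]'
python3 plan.py 0.521 -0.015 0.086 181
python3 - <<'E'
from h import *
c=imaging.camera('side'); save(c,'side9.png')
print([(l,np.round(d['xyz'],4).tolist(),round(d['confidence'],2)) for l in('clamp_knob','plate') for d in landmark_of(l,c)])
b=cv2.imread('pics/side9.png')[130:240,230:330]
cv2.imwrite('pics/c9.png',cv2.resize(b,None,fx=5,fy=5,interpolation=cv2.INTER_CUBIC))
E
```

```text
time_s: 44.85
ee_pos: [0.5225, 0.0201, 0.145]
eef_rot: [-0.009, 1.0, 0.0, -0.001]
force: [1.0, -0.6, 0.1]
width: -0.0003
grasp_force: 0.0
time_s: 45.27
ee_pos: [0.5248, -0.0073, 0.1212]
eef_rot: [-0.008, 1.0, -0.004, 0.002]
force: [-2.7, -17.1, 15.7]
width: 0.0
grasp_force: 11.4
time_s: 45.77
ee_pos: [0.5255, -0.0252, 0.0925]
eef_rot: [-0.005, 1.0, -0.011, 0.002]
force: [-8.0, -55.9, 21.2]
width: 0.0001
grasp_force: 32.2
at [ 0.5255 -0.0252  0.0925] yaw -179.38 turn_z share -0.013 shift [0.043 0.103 0.065]
[('clamp_knob', [0.5235, -0.0051, 0.0972], 0.58)]
```

View pics/c9.png

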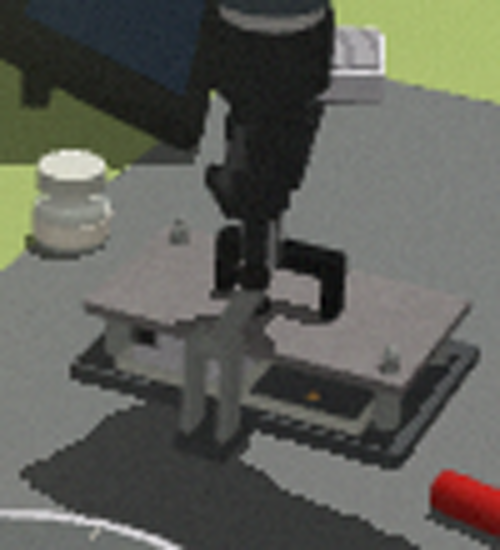

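```bash

python3 -m creep '[0,-0.05,-0.05,0,0,0, 0,-0.04,-0.1,0,0,0, 0,0,-0.2,0,0,0, 0,0,-0.2,0,0,0, 0,0,-0.2,0,0,0, 0,0,0,0,0,0, 0,0,0,0,0,0]'
python3 - <<'E'
from h import *
for n in ('side','top'):
    c=imaging.camera(n)
    print([(l,np.round(d['xyz'],4).tolist(),round(d['confidence'],2)) for l in('clamp_knob','plate') for d in landmark_of(l,c)])
E
python3 plan.py 0.521 0.005 0.15 181
```

```text
time_s: 46.5
ee_pos: [0.5245, -0.0232, 0.1656]
eef_rot: [-0.009, 1.0, -0.0, 0.001]
force: [-0.2, 0.1, -0.6]
width: 0.0001
grasp_force: 0.0
[('clamp_knob', [0.7437, 0.1759, 0.0004], 0.44), ('clamp_knob', [0.5241, -0.0019, 0.0999], 0.43), ('plate', [0.5256, -0.0505, 0.0491], 0.97), ('plate', [0.4843, -0.0957, 0.0159], 0.59)]
[]
at [ 0.5236 -0.0229  0.164 ] yaw -178.95 turn_z share 0.002 shift [0.021 0.279 0.14 ]
```

```bash

python3 -m creep '[0.01,0.1,0,0,0,0, 0.01,0.1,0,0,0,0, 0,0,0.2,0,0,0, 0,0,0.2,0,0,0, 0,0,0.15,0,0,0, 0,0,0,0,0,0]'
python3 -m creep '[0,0,0.04,0,0,0, 0,0,0.04,0,0,0, 0,0,0.04,0,0,0, 0,0,0,0,0,0]'
python3 -m creep '[0,0,0.04,0,0,0, 0,0,0.04,0,0,0, 0,0,0.03,0,0,0, 0,0,0,0,0,0]'
```

```text
time_s: 47.3
ee_pos: [0.5198, -0.0017, 0.1072]
eef_rot: [-0.01, 1.0, 0.0, -0.002]
force: [-0.1, -0.1, -0.5]
width: -0.0002
grasp_force: 0.0
time_s: 47.63
ee_pos: [0.5217, -0.0029, 0.0979]
eef_rot: [-0.009, 1.0, -0.0, 0.0]
force: [0.8, -0.2, -0.5]
width: -0.0001
grasp_force: 0.0
time_s: 47.97
ee_pos: [0.5213, -0.003, 0.0863]
eef_rot: [-0.009, 1.0, 0.0, -0.0]
force: [0.4, -0.4, -0.2]
width: 0.0001
grasp_force: 0.0
```

```bash

python3 -m creep '[0,0,0.02,0,0,0, 0,0,0.02,0,0,0, 0,0,0,0,0,0]'
python3 - <<'E'
from h import *
c=imaging.camera('side'); save(c,'side10.png')
print([(l,np.round(d['xyz'],4).tolist(),round(d['confidence'],2)) for l in('clamp_knob','plate') for d in landmark_of(l,c)])
b=cv2.imread('pics/side10.png')[130:240,230:330]
cv2.imwrite('pics/c10.png',cv2.resize(b,None,fx=5,fy=5,interpolation=cv2.INTER_CUBIC))
E
```

```text
time_s: 48.22
ee_pos: [0.5218, -0.0032, 0.0844]
eef_rot: [-0.009, 1.0, -0.0, 0.001]
force: [-5.8, 0.1, 18.0]
width: 0.0005
grasp_force: 8.9
[('clamp_knob', [0.5259, -0.0137, 0.0865], 0.46), ('plate', [0.5234, -0.0513, 0.0489], 0.78)]
```

View pics/c10.png

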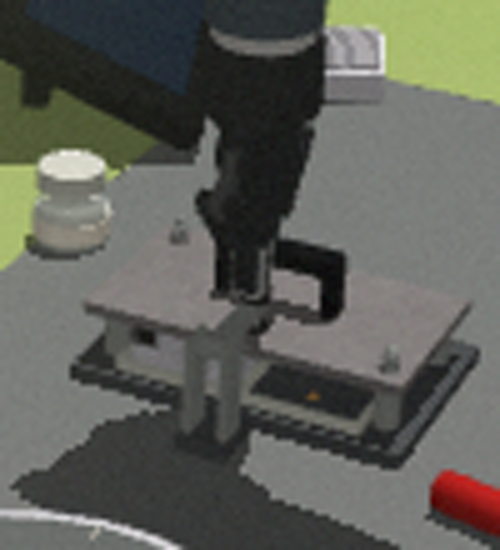

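```bash

python3 -m creep '[0,0,0,0,0,0, 0,0,-0.1,0,0,0, 0,0,-0.3,0,0,0, 0,0,-0.3,0,0,0, 0,0,-0.3,0,0,0, 0,0,-0.3,0,0,0, 0,0.3,0,0,0,0, 0,0.3,0,0,0,0, 0,0.3,0,0,0,0, 0,0.3,0,0,0,0, 0,0.3,0,0,0,0, 0,0,0,0,0,0, 0,0,0,0,0,0]'
python3 - <<'E'
from h import *
for n in('top','side'):
    c=imaging.camera(n); save(c,n+'11.png')
    print(n,[(l,np.round(d['xyz'],4).tolist(),round(d['confidence'],2)) for l in('clamp_knob','plate','solder_spool','flux_jar','multimeter') for d in landmark_of(l,c)[:2]])
    d=cut_out('plate',c)[0]; P,_=cloud(c,d['pixels']); Q=P[(P[:,2]>.045)&(P[:,2]<.062)]; print(np.median(Q[:,2]),np.linalg.lstsq(np.c_[Q[:,:2],np.ones(len(Q))],Q[:,2],rcond=None)[0].round(4),cv2.minAreaRect((Q[:,:2]*1000).astype(np.float32)))
a=cv2.imread('pics/top11.png')[165:265,215:325]; b=cv2.imread('pics/side11.png')[150:250,220:330]
cv2.imwrite('pics/c11.png',np.hstack([cv2.resize(i,(400,364),interpolation=cv2.INTER_CUBIC) for i in(a,b)]))
E
```

```text
time_s: 49.45
ee_pos: [0.5186, 0.1483, 0.2129]
eef_rot: [-0.011, 1.0, 0.0, -0.0]
force: [0.1, -0.0, 0.4]
width: 0.0002
grasp_force: 0.0
top [('clamp_knob', [0.5242, -0.0145, 0.0811], 0.68), ('plate', [0.5246, -0.0569, 0.0444], 0.74), ('solder_spool', [0.7386, 0.1779, 0.0034], 0.67), ('flux_jar', [0.7332, -0.15, -0.0003], 0.81), ('multimeter', [0.7956, 0.0334, 0.0002], 0.8)]
0.05394648465549823 [-0.001  -0.0005  0.0544] ((522.9027099609375, -55.71931457519531), (122.62882995605469, 218.24732971191406), 89.4959487915039)
side [('clamp_knob', [0.5221, -0.0127, 0.0852], 0.53), ('plate', [0.5227, -0.0514, 0.0497], 0.64), ('plate', [0.5255, 0.0472, 0.0657], 0.4), ('solder_spool', [0.7451, 0.1773, -0.0016], 0.73), ('solder_spool', [0.4848, -0.0975, 0.0123], 0.17), ('flux_jar', [0.7298, -0.1527, 0.0045], 0.76), ('flux_jar', [0.4851, -0.0931, 0.0154], 0.71), ('multimeter', [0.8031, 0.0286, -0.0037], 0.83)]
0.055527671061550654 [ 0.0024 -0.0156  0.0534] ((523.1795654296875, -54.02685546875), (222.57540893554688, 132.5172576904297), 1.801515817642212)
```

View pics/c11.png

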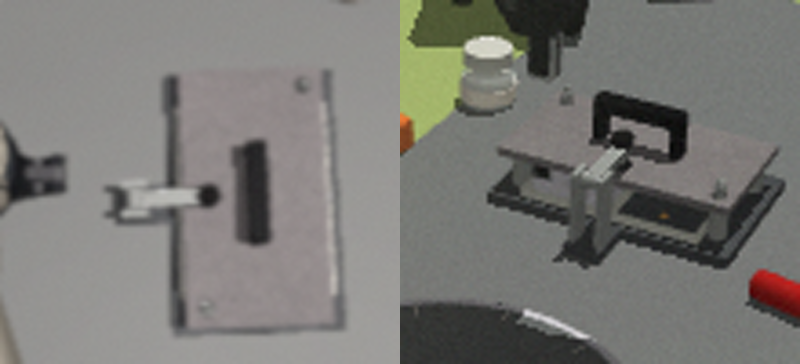

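```bash
python3 -c "
from bench import workorder; print(workorder.finish_job())"
```

```text
the job is handed in; nothing more can be done
None
```

I found three modules on the turntable and put each flat in its own nest. The plate sits level on the posts over both pins, the clamp is down, the bystanders have not moved, and the job is handed in (no verdict came back).

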